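# Fetch the doming punch from the covered punch rack

## Task

The wooden punch rack has three pockets under a loose metal cover plate. Slide the plate by its handle away from the pockets onto the solid half of the rack, without lifting it, and leave it lying there; then pick out the round punch with the solid domed top (not the square one or the hollow collar) and stand it upright near the middle of the square steel bench block.

Things in the scene. Friction and masses are not known exactly. Their poses are not given: they have to be found in the camera images.
- rack: Fixed light-wood rack 230 (x) x 302 (y) x 60 mm, origin centre of underside. Trough x -103 to -15 mm on the robot's side: floor at height 10, walls 60, inside 282 long in y; dividers 10 high, 4 thick make 3 pockets centred x -59, y -94/0/+94. They hold, standing, in any order: the punch, a 25 mm square punch, a 32 mm hollow collar. x > -15 is solid, flat at 60: park cover there, centre x +56.
- cover_handle (a point): Centre of the wood bar handle amid the loose cover; plate's axes. Plate: aluminium 106 (x) x 294 (y) x 5 mm, about 0.35 kg, flat and unguided on the rack's top, at first over the pockets, square to the rack. Handle: 14 thick (x), 70 long (y), 30 high above the plate; the point is 20 mm above the plate's underside (80 above the bench). Pinch across x, slide about 115 mm to the rack's +x.
- punch_center (a point): The wanted doming punch: solid steel round, 26 mm across, 44 mm high, straight sides for 34 mm from its flat foot, then a shallow smooth dome; about 0.17 kg. It stands in one of the three pockets, under the cover at first, within 10 mm of the pocket's middle. The point is on its axis, 22 mm above its foot (32 above the bench in the pocket); z points up.
- block_top (a point): Centre of the top face of the fixed square steel bench block, 100 x 100 mm, 25 mm high, flat on the bench to the right (-y) of the rack. Not the round black nylon block nearby. Axes along its sides, z up.
Mind the look-alikes: they are no part of the job. What is shaped like the part that bears block_top but blue, turquoise or yellow is not meant.

How it is judged:
By the outcome, as a careful person would: the job done as asked, in the order asked, and still so for the second after the job is handed in, with the robot touching nothing.
It also fails if it takes over 54 s, if anything falls off the work surface, if the arm or the gripper's body presses on something with over 40 N, if the wrist force passes 120 N, or if a joint passes its speed limit or range.

## Robot

A 7-joint arm with a two-finger parallel gripper is mounted at the origin on the work surface. World frame = base frame: x ahead of the robot, y to its left, z up, the work surface at z = 0. Lengths are in m, angles in rad, forces in N, time in s.
With the tool pointing down it reaches from about 0.4 to 0.85 m from the base axis. Payload 4.5 kg.
Tool frame: the origin (TCP) lies on the centre line of the jaws, within the pads' length; the fingertips stand tcp_to_tips ahead of it and the grasp point (between the pads) lies 11 mm behind it (tcp_to_tips is the distance from the TCP to the fingertips, in m); z points along the fingers, x is the direction in which the jaws open and shut, and the axes are right-handed (so a half turn about z gives the same grasp; the last joint's range is limited). The gripper opens to 85 mm and grips with 20 to 120 N. Pads are 22 mm wide; open, the fingers measure 114 mm over their backs; the gripper's body (76 mm by 85 mm) begins 54 mm behind the grasp point. The pads swing forward as they close: fully open they stand 13 mm farther back than shut.
Start: joints at [1.181, 0.689, -0.195, 1.565, 0.157, 0.902, -0.215], TCP at [0.257, -0.57, 0.207] pointing down, gripper open.
Joint ranges: [-3.01, 3.01], [-0.46, 2.08], [-1.47, 1.51], [0.13, 2.56], [-1, 4.14], [0.04, 2.09], [-2.66, 2.66]. Speed limits (rad/s): [2.57, 2.57, 3.14, 3.14, 3.14, 3.14, 3.14].

## Interface

Orientations are given as a 3x3 rotation matrix whose columns are the frame's x, y, z axes.
In Python, from station import state, grab_frame, close_job, tcp_to_tips gives the robot as it stands. The module is installed in compiled form; this text tells all that it offers.
- The arm moves only by the tool jog_arm, never from a script. Its argument "commands" is a list of rows, each a list of 7 numbers: the turn, a rotation vector about the world's x, y, z in rad, then the shift along the world's x, y, z in mm, then the opening, from 0 (shut) to 1 (fully open). A call has 1 to 20 rows; each row is the pose to reach, as a shift and turn from the pose commanded when the call began; what a row does not reach only later rows make up. A row lasts 1/8 s, in which the tool goes at most 62.5 mm and 10.7 degrees, less where a joint would pass 70% of its speed; a pose out of reach is approached as far as the arm can. A call with a gripper value outside its range is refused whole. The fingers move at their own pace and stop on an object; "force" is the grip in N (left out, the last holds). Time passes only in rows, so rows that repeat a pose let the fingers close. It gives the time, the measured TCP pose, the force and the opening at its end, in the units of the state.
- state(): the state, without advancing time (a new reading comes with each control period).
- grab_frame(name): name is "scene" or "side" or "wrist"; returns a dict with "pixels" (384x512x3 uint8, red, green, blue), "z_map" (384x512 float32, m along the optical axis (not along the pixel's ray), 0 where there is no reading), "fx", "fy", "cx", "cy" (pixels), "cam_to_world" (4x4, takes a point from camera to world coordinates). Camera axes: x right, y up, looking along -z (the intrinsics and any distortion apply to the point x, -y, -z); pixel columns grow to the right and rows downward; lengths in m; the calibration is good to about 2 mm. A picture is of the moment at which its call begins.
- close_job(): hands the job in, once; it reports no verdict.
The state is a dict: "clock": time; "qpos": joint angles; "joint_velocities": joint speeds; "joint_efforts": joint torques, N m; "tool_pos": TCP position; "eef_rot": TCP orientation; "ft_force": force on the tool from outside, world axes, zero at the start; "wrist_torque": the same for the moment, N m; "opening": finger opening in m.
Only numpy, scipy, OpenCV 4.12 (cv2) and the standard library are available. Lean on these libraries where they do the work, as an engineer would, in place of code of your own. Each camera call takes 0.05 s, during which the arm holds its last target. There are 200 camera calls.

## Working session

There is one attempt and no reset: what is moved stays moved. The work goes in short steps, Python scripts to look and compute and a tool call to move; the robot and the scene stay as the last step left them, time stands still between calls to the robot, and variables do not carry over. Pictures are saved under pics/ and viewed, about 8 in all and at most 12, crops included, and the job is handed in when it is done.

Besides the shell and the picture viewer there is one more tool, called after "Emit:" in YAML: its name, and indented under it one key for each argument. jog_arm: Moves the arm, as the interface text tells. Its arguments: {"type":"object","properties":{"commands":{"type":"array","items":{"type":"array","items":{"type":"number"}}},"force":{"type":"number"}},"required":["commands"]}

```bash
mkdir -p pics; cat > h.py <<'E'
import numpy as np, cv2
from station import *
def snap(n,fn=None):
    f=grab_frame(n)
    if fn: cv2.imwrite('pics/'+fn,f['pixels'][:,:,::-1])
    return f
def world(f):
    """world xyz per pixel from z_map"""
    v,u=np.mgrid[0:384,0:512]; z=f['z_map']
    p=np.stack([(u-f['cx'])/f['fx']*z,-(v-f['cy'])/f['fy']*z,-z,np.ones_like(z)],-1)
    return (p@f['cam_to_world'].T)[...,:3]
def ray(f,u,v,h):
    """intersect pixel ray with plane z=h"""
    T=f['cam_to_world'];d=T[:3,:3]@np.array([(u-f['cx'])/f['fx'],-(v-f['cy'])/f['fy'],-1]);o=T[:3,3]
    return o+d*(h-o[2])/d[2]
E
python3 - <<'E'
from h import *
import pickle
fs={n:snap(n) for n in('scene','side')}
pickle.dump(fs,open('f0.pkl','wb'))
im=np.vstack([fs[n]['pixels'][:,:,::-1] for n in fs])
cv2.imwrite('pics/a.png',cv2.resize(im,(400,600)) if 0 else fs['scene']['pixels'][:,:,::-1]); cv2.imwrite('pics/b.png',fs['side']['pixels'][:,:,::-1])
print(tcp_to_tips,state()['eef_rot'].round(3) if hasattr(state()['eef_rot'],'round') else state()['eef_rot'],state()['tool_pos'],state()['clock'],state()['opening'])
for n in fs: print(n,fs[n]['cam_to_world'].round(3).tolist(),fs[n]['fx'],(fs[n]['z_map']==0).mean())
E
```

```text
0.008 [[ 0.411 -0.911 -0.001]
 [-0.911 -0.411  0.002]
 [-0.002  0.    -1.   ]] [ 0.25670664 -0.56915381  0.20614502] 0.1 0.08555046301445549
scene [[-0.766, -0.499, 0.404, 0.89], [0.642, -0.604, 0.471, 0.447], [0.009, 0.621, 0.784, 0.876], [0.0, 0.0, 0.0, 1.0]] 407.0599624293977 0.0039825439453125
side [[-0.921, 0.197, -0.336, 0.138], [-0.389, -0.49, 0.78, 0.727], [-0.011, 0.849, 0.528, 0.612], [0.0, 0.0, 0.0, 1.0]] 497.0523353781069 0.0038859049479166665
```

View pics/a.png

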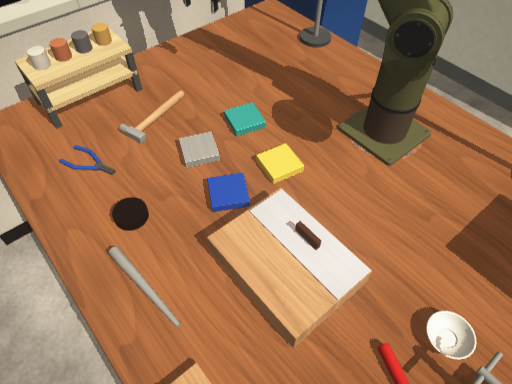

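View pics/b.png

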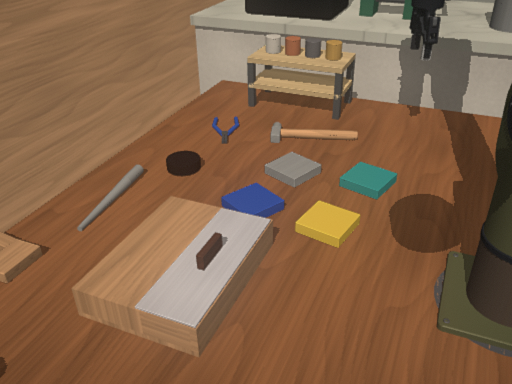

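The scene view shows the plate centred near (310,243), its dark handle at (308,235) and the grey steel block at (199,149). The side view shows the same items at (212,262), (209,251) and (293,168). The blue, turquoise and yellow blocks are the decoys.

```bash
python3 - <<'E'
from h import *
import pickle
fs=pickle.load(open('f0.pkl','rb'))
def rect(P):
    (c,s,a)=cv2.minAreaRect((P[:,:2]*1000).astype(np.float32)); return np.round(c,1),np.round(s,1),round(a,2)
for n,seeds in(('scene',dict(plate=(290,220),block=(199,147),handle=(308,236))),('side',dict(plate=(180,290),block=(293,166),handle=(210,251)))):
    f=fs[n];W=world(f);hsv=cv2.cvtColor(f['pixels'],cv2.COLOR_RGB2HSV).astype(int)
    for k,(u,v) in seeds.items():
        h=W[v,u,2]
        if k=='handle': m=(hsv[...,2]<110)
        else: m=(hsv[...,1]<50)&(hsv[...,2]>90)
        m&=abs(W[...,2]-h)<(.012 if k=='handle' else .007)
        _,l=cv2.connectedComponents(m.astype(np.uint8),connectivity=4);q=l==l[v,u]
        vv,uu=np.nonzero(q); hh={'plate':.065,'block':.025,'handle':.095}[k]
        R=np.array([ray(f,a,b,hh) for a,b in zip(uu,vv)])
        print(n,k,'h',h.round(4),hsv[v,u],q.sum(),'depth',rect(W[q]),'ray',rect(R),'med z',np.median(W[q][:,2]).round(4))
    # rack top wood + plate
    m=(W[...,2]>.052)&(W[...,2]<.072)&(abs(W[...,0]-W[seeds['plate'][1],seeds['plate'][0],0])<.3)&(abs(W[...,1]-W[seeds['plate'][1],seeds['plate'][0],1])<.3)
    _,l=cv2.connectedComponents(m.astype(np.uint8),connectivity=4);q=l==l[seeds['plate'][1],seeds['plate'][0]]
    print(n,'rack',q.sum(),rect(W[q]))
    q2=q&(hsv[...,1]>60);print('wood mean',W[q2].mean(0).round(3))
E
```

```text
scene plate h 0.0625 [ 16  23 229] 4711 depth (array([484.4, 147.5]), array([298.1, 107.2]), 89.96) ray (array([485.6, 149. ]), array([294.5, 105.8]), 89.96) med z 0.0649
scene block h 0.0261 [ 21  31 188] 876 depth (array([ 491. , -287.1]), array([103.4,  98.3]), 67.85) ray (array([ 492.1, -284.2]), array([104.7,  98.3]), 67.6) med z 0.0248
scene handle h 0.0918 [ 10 102  65] 160 depth (array([488.9, 150. ]), array([70. , 10.1]), 89.16) ray (array([493. , 152.3]), array([72.5, 14.3]), 88.07) med z 0.092
scene rack 12117 (array([545.6, 146.1]), array([304.5, 230.3]), 89.99)
wood mean [0.598 0.16  0.06 ]
side plate h 0.0651 [ 11  25 193] 6497 depth (array([485.4, 144.7]), array([301.8, 111.3]), 89.89) ray (array([482.7, 149.1]), array([296.2, 107.2]), 89.93) med z 0.0644
side block h 0.0248 [ 17  29 143] 890 depth (array([ 487.2, -287.5]), array([102.6, 100.9]), 67.29) ray (array([ 485.3, -282.5]), array([107.7, 105.6]), 66.95) med z 0.0242
side handle h 0.0891 [10 79 74] 386 depth (array([482.4, 149.1]), array([70.2, 14.4]), 89.53) ray (array([477. , 157.8]), array([23.2, 84.5]), 0.29) med z 0.0925
side rack 14529 (array([543.8, 144.2]), array([306.9, 232.4]), 89.92)
wood mean [0.583 0.172 0.059]
```

Emit:
jog_arm:
  commands:
    - [0,0,0.3,57,180,0,1]
    - [0,0,0.6,114,360,0,1]
    - [0,0,0.9,171,540,0,1]
    - [0,0,1.146,228,718,0,1]
    - [0,0,1.146,228,718,0,1]
    - [0,0,1.146,228,718,0,1]
    - [0,0,1.146,228,718,0,1]
    - [0,0,1.146,228,718,0,1]
    - [0,0,1.146,228,718,0,1]
    - [0,0,1.146,228,718,0,1]
    - [0,0,1.146,228,718,0,1]
    - [0,0,1.146,228,718,0,1]
    - [0,0,1.146,228,718,0,1]
    - [0,0,1.146,228,718,0,1]
    - [0,0,1.146,228,718,-30,1]
    - [0,0,1.146,228,718,-50,1]
    - [0,0,1.146,228,718,-60,1]
    - [0,0,1.146,228,718,-60,1]
  force: 40

```text
clock: 2.35
tool_pos: [0.4847, 0.1468, 0.1466]
eef_rot: [[1.0, -0.003, -0.001], [-0.003, -1.0, -0.001], [-0.001, 0.001, -1.0]]
ft_force: [0.2, 0.5, -0.2]
opening: 0.0853
```

```bash
python3 - <<'E'
from h import *
f=snap('wrist','c.png');s=state();print(s['tool_pos'],s['eef_rot'],s['clock'],s['qpos'])
W=world(f);m=(W[...,2]>.085)&(W[...,2]<.1)
hsv=cv2.cvtColor(f['pixels'],cv2.COLOR_RGB2HSV).astype(int)
m&=(hsv[...,1]>60)
n,l,st,ce=cv2.connectedComponentsWithStats(m.astype(np.uint8))
for i in range(1,n):
    if st[i,4]>100: print(st[i],cv2.minAreaRect((W[l==i][:,:2]*1000).astype(np.float32)),W[l==i][:,2].max())
E
```

```text
[0.4851552  0.14741864 0.14716498] [[ 9.99997462e-01 -2.25072620e-03  1.00994679e-04]
 [-2.25068630e-03 -9.99997390e-01 -3.93486990e-04]
 [ 1.01880047e-04  3.93258684e-04 -9.99999917e-01]] 2.4 [-0.13708739  0.64984499 -0.40038655  1.97198144  0.42977021  0.60279148
 -0.82540455]
[ 247  156   17   84 1385] ((483.81353759765625, 148.07339477539062), (69.15379333496094, 13.139180183410645), 89.43360900878906) 0.09593117232923726
```

View pics/c.png

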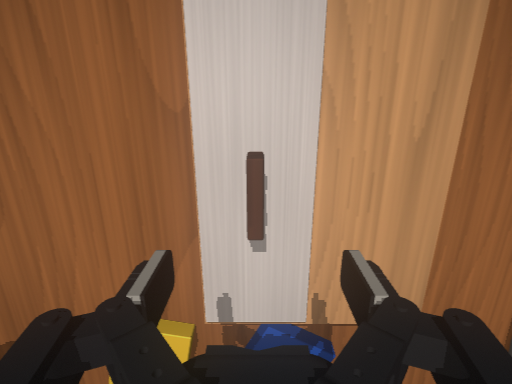

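The wrist view shows the handle at (256,195), with the jaws square to it. It measures (484,148) mm, under the TCP, so I'll descend and pinch.

Emit:
jog_arm:
  commands:
    - [0,0,0,-1,0,-40,1]
    - [0,0,0,-1,0,-66,1]
    - [0,0,0,-1,0,-66,1]
    - [0,0,0,-1,0,-66,0]
    - [0,0,0,-1,0,-66,0]
    - [0,0,0,-1,0,-66,0]
    - [0,0,0,-1,0,-66,0]
    - [0,0,0,-1,0,-66,0]
    - [0,0,0,-1,0,-66,0]
    - [0,0,0,-1,0,-66,0]
  force: 40

```text
clock: 3.65
tool_pos: [0.484, 0.1483, 0.0809]
eef_rot: [[1.0, -0.001, -0.0], [-0.001, -1.0, -0.0], [-0.0, 0.0, -1.0]]
ft_force: [-0.6, 0.4, 0.8]
opening: -0.0003
```

```bash
python3 - <<'E'
from h import *
f=snap('wrist');g=snap('side');s=state();print(s['tool_pos'],s['opening'],s['ft_force'])
print(W.round(3) if 0 else '')
im=np.hstack([f['pixels'][100:,80:430],g['pixels'][100:384,50:350]])
cv2.imwrite('pics/d.png',im[:,:,::-1])
E
```

```text
[0.48401657 0.14830285 0.08086217] 0.00029181359482336703 [-0.88827457 -0.28631397 -1.15939504]
```

View pics/d.png

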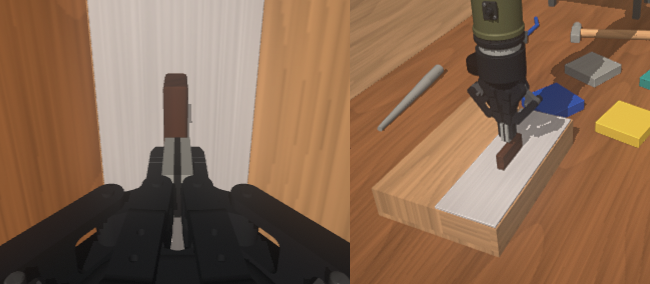

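The side view shows the shut fingers just beyond the handle's -y end (around (508,130) in the crop), not on it. I'll check where the TCP projects against where the fingers appear.

```bash
python3 - <<'E'
from h import *
s=state();T=np.array(s['tool_pos'])
def proj(f,p):
    q=np.linalg.inv(f['cam_to_world'])@np.r_[p,1];return np.round([f['cx']+f['fx']*q[0]/-q[2],f['cy']-f['fy']*q[1]/-q[2]],0)
for n in('scene','side','wrist'):
    f=snap(n);W=world(f);hsv=cv2.cvtColor(f['pixels'],cv2.COLOR_RGB2HSV).astype(int)
    print(n,'TCP px',proj(f,T),'tip',proj(f,T-[0,0,.008]))
    roi=(abs(W[...,0]-.484)<.05)&(abs(W[...,1]-.13)<.09)
    br=roi&(W[...,2]>.072)&(W[...,2]<.1)&(hsv[...,1]>75)&(hsv[...,0]<25)
    gr=roi&(W[...,2]>.07)&(W[...,2]<.09)&(hsv[...,1]<45)
    dk=roi&(W[...,2]>.1)&(W[...,2]<.13)
    for k,m in(('handle',br),('pads',gr),('above',dk)):
        if m.sum()>5: print(k,m.sum(),(np.percentile(W[m],[3,50,97],axis=0)*1000).round(0).tolist())
    print(f['fx'],f['cx'],f['cy'])
    cv2.imwrite('pics/e_%s.png'%n,f['pixels'][:,:,::-1])
    if n=='side':
        im=f['pixels'].copy();p=proj(f,T).astype(int);cv2.circle(im,tuple(map(int,p)),3,(255,0,0),1)
        cv2.imwrite('pics/e.png',cv2.resize(im[130:310,130:310],(600,600),interpolation=cv2.INTER_NEAREST)[:,:,::-1])
E
```

```text
scene TCP px [308. 235.] tip [307. 236.]
handle 215 [[481.0, 124.0, 73.0], [491.0, 163.0, 90.0], [493.0, 184.0, 97.0]]
above 47 [[475.0, 152.0, 109.0], [492.0, 159.0, 121.0], [500.0, 162.0, 129.0]]
407.0599624293977 258.3855526538642 186.16118940793592
side TCP px [209. 250.] tip [209. 254.]
handle 426 [[476.0, 119.0, 73.0], [478.0, 158.0, 89.0], [488.0, 183.0, 96.0]]
above 183 [[471.0, 143.0, 108.0], [479.0, 156.0, 120.0], [498.0, 160.0, 129.0]]
497.0523353781069 260.3435182746632 192.3171776402808
wrist TCP px [256. 232.] tip [256. 226.]
handle 1358 [[478.0, 153.0, 77.0], [484.0, 170.0, 94.0], [490.0, 183.0, 95.0]]
pads 9 [[476.0, 180.0, 71.0], [477.0, 181.0, 80.0], [477.0, 182.0, 87.0]]
above 1127 [[472.0, 154.0, 109.0], [484.0, 158.0, 121.0], [497.0, 159.0, 129.0]]
293.267582362692 256.952403475472 192.45507349834665
```

View pics/e.png

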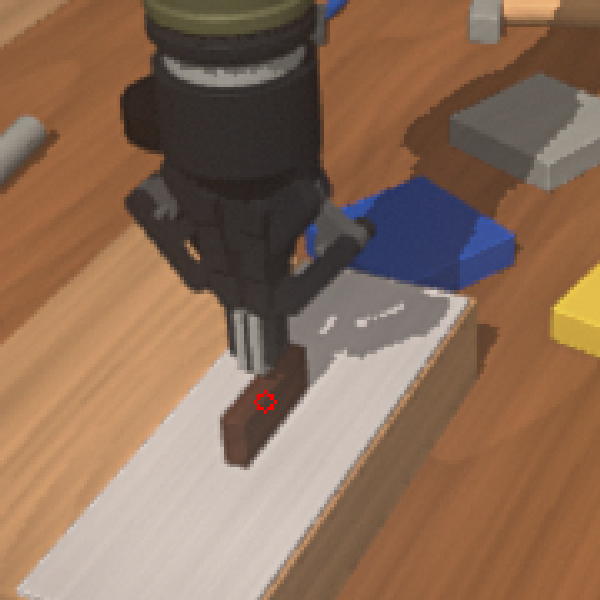

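The shut fingers seem to hover above the handle, so the tips are higher than the stated TCP implies. I'll measure the true tip height.

```bash
python3 - <<'E'
from h import *
for n in('scene','side','wrist'):
    f=snap(n);W=world(f);hsv=cv2.cvtColor(f['pixels'],cv2.COLOR_RGB2HSV).astype(int)
    roi=(abs(W[...,0]-.484)<.04)&(abs(W[...,1]-.148)<.05)&(W[...,2]>.07)&(W[...,2]<.16)
    grip=roi&((hsv[...,1]<75)|(hsv[...,0]>25))
    print(n,grip.sum(),np.histogram(W[grip][:,2]*1000,bins=range(70,165,6))[0])
    m=grip&(W[...,2]>.097)&(W[...,2]<.125);print((np.percentile(W[m],[3,50,97],axis=0)*1000).round(0).tolist() if m.any() else '')
f=snap('side');W=world(f)
for v in range(225,262,3): print(v,(W[v,196:222:4]*1000).round(0)[:,2].astype(int),(W[v,204]*1000).round(0),f['pixels'][v,204])
E
```

```text
scene 132 [ 4  1  1  2  1  0  5 10 14 13 12  9  6 16 38]
[[478.0, 152.0, 108.0], [491.0, 160.0, 119.0], [499.0, 161.0, 124.0]]
side 558 [  8   2   5   9   3   3  23  46  51  48  55  46  37  78 144]
[[471.0, 143.0, 107.0], [480.0, 156.0, 117.0], [496.0, 160.0, 125.0]]
wrist 6722 [   9   15   11   76    6    0  114  286  350  382  434  455  554 1497
 2533]
[[472.0, 154.0, 109.0], [484.0, 158.0, 118.0], [497.0, 159.0, 125.0]]
225 [ 60 138 142 145 141  65  64] [482. 160. 142.] [115 109 103]
228 [ 60 132 135 134 136  64  65] [484. 158. 135.] [108 101  96]
231 [ 59 123 130 128 130 121  65] [483. 160. 130.] [86 80 74]
234 [ 58 117 122 124 123  93  94] [485. 158. 122.] [75 68 64]
237 [ 65  66 117 115 116  94  91] [484. 160. 117.] [70 64 60]
240 [ 65  63 110 110  94  94  85] [485. 159. 110.] [74 67 63]
243 [63 63 65 94 94 90 80] [513. 115.  65.] [209 197 190]
246 [63 64 95 94 92 83 74] [488. 157.  95.] [98 68 55]
249 [65 63 94 94 88 77 67] [484. 163.  94.] [101  69  57]
252 [64 93 95 91 80 71 65] [480. 171.  95.] [98 69 56]
255 [93 95 95 86 76 65 64] [477. 177.  95.] [91 67 56]
258 [88 91 88 78 70 66 65] [478. 177.  88.] [78 61 53]
261 [64 84 83 74 64 64 65] [477. 179.  83.] [80 64 55]
```

Measured tip height is about 107 mm with the TCP at 81 mm, so the shut tips stand roughly 26 mm *behind* the reported TCP, not 8 mm ahead. XY agrees. I'll open, go 36 mm lower in small steps and watch the force.

Emit:
jog_arm:
  commands:
    - [0,0,0,0,0,0,0.6]
    - [0,0,0,0,0,0,0.6]
    - [0,0,0,0,0,0,0.6]
    - [0,0,0,0,0,0,0.6]
    - [0,0,0,0,0,-10,0.6]
    - [0,0,0,0,0,-20,0.6]
    - [0,0,0,0,0,-26,0.6]
    - [0,0,0,0,0,-30,0.6]
    - [0,0,0,0,0,-30,0.6]

```text
clock: 5.22
tool_pos: [0.4838, 0.1483, 0.0506]
eef_rot: [[1.0, -0.001, -0.0], [-0.001, -1.0, -0.0], [-0.0, 0.0, -1.0]]
ft_force: [0.1, 0.0, -0.1]
opening: 0.0513
```

```bash
python3 - <<'E'
from h import *
s=state();print(s['tool_pos'],s['opening'],s['ft_force'])
for n in('side','wrist'):
    f=snap(n);W=world(f);hsv=cv2.cvtColor(f['pixels'],cv2.COLOR_RGB2HSV).astype(int)
    roi=(abs(W[...,0]-.484)<.06)&(abs(W[...,1]-.148)<.025)&(W[...,2]>.07)&(W[...,2]<.16)
    grip=roi&(abs(W[...,0]-.484)>.014)
    print(n,grip.sum(),np.histogram(W[grip][:,2]*1000,bins=range(70,165,6))[0])
E
```

```text
[0.48384931 0.14827957 0.05057642] 0.05133230287471206 [ 0.13267284  0.01960752 -0.05751329]
side 1375 [  0  23  51  70  70  76  58  62  72 146 188 128 172 141 118]
wrist 25122 [   0  122  366  476  568  635  634  867  809 1917 5479 2585 3010 3939
 3715]
```

Emit:
jog_arm:
  commands:
    - [0,0,0,0,0,-5,0.6]
    - [0,0,0,0,0,-5,0]
    - [0,0,0,0,0,-5,0]
    - [0,0,0,0,0,-5,0]
    - [0,0,0,0,0,-5,0]
    - [0,0,0,0,0,-5,0]
    - [0,0,0,0,0,-5,0]
  force: 50

```text
clock: 6.2
tool_pos: [0.484, 0.1483, 0.046]
eef_rot: [[1.0, -0.001, 0.0], [-0.001, -1.0, -0.0], [0.0, 0.0, -1.0]]
ft_force: [-0.9, -0.2, 4.0]
opening: 0.0127
```

Handle gripped. Now I'll slide it +115 mm in x at constant height.

Emit:
jog_arm:
  commands:
    - [0,0,0,5,0,0,0]
    - [0,0,0,12,0,0,0]
    - [0,0,0,20,0,0,0]
    - [0,0,0,28,0,0,0]
    - [0,0,0,36,0,0,0]
    - [0,0,0,44,0,0,0]
    - [0,0,0,52,0,0,0]
    - [0,0,0,60,0,0,0]
    - [0,0,0,68,0,0,0]
    - [0,0,0,76,0,0,0]
    - [0,0,0,84,0,0,0]
    - [0,0,0,92,0,0,0]
    - [0,0,0,100,0,0,0]
    - [0,0,0,107,0,0,0]
    - [0,0,0,112,0,0,0]
    - [0,0,0,115,0,0,0]
    - [0,0,0,115,0,0,0]
    - [0,0,0,115,0,0,0]

```text
clock: 8.45
tool_pos: [0.597, 0.1486, 0.0461]
eef_rot: [[1.0, -0.0, -0.003], [-0.0, -1.0, -0.0], [-0.003, 0.0, -1.0]]
ft_force: [-5.5, 0.1, 7.5]
opening: 0.0133
```

```bash
python3 - <<'E'
from h import *
s=state();print(s['tool_pos'],s['opening'],s['ft_force'],s['wrist_torque'])
f=snap('side','f.png');W=world(f);hsv=cv2.cvtColor(f['pixels'],cv2.COLOR_RGB2HSV).astype(int)
m=(hsv[...,1]<45)&(hsv[...,2]>120)&(W[...,2]>.055)&(W[...,2]<.075)&(W[...,0]>.45)&(W[...,0]<.75)&(abs(W[...,1]-.15)<.2)
print(cv2.minAreaRect((W[m][:,:2]*1000).astype(np.float32)),np.percentile(W[m][:,2],[2,50,98]))
E
```

```text
[0.5970013  0.14856088 0.04611144] 0.013319619659652364 [-5.47212554  0.11503256  7.52779102] [ 0.04549132  0.96488124 -0.02152529]
((568.5861206054688, 147.311767578125), (180.64120483398438, 298.6275939941406), 3.5259716510772705) [0.06217829 0.06434271 0.06633455]
```

View pics/f.png

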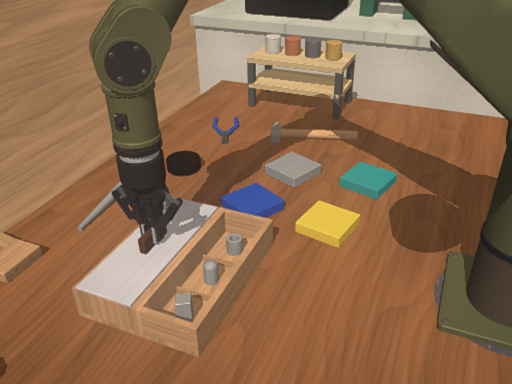

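The plate lies clear on the solid half. The domed punch is in the middle pocket at (211,272), the square at (184,305) and the hollow collar at (234,244). I'll release, rise and move over the middle pocket.

Emit:
jog_arm:
  commands:
    - [0,0,0,0,0,0,0.5]
    - [0,0,0,0,0,0,0.5]
    - [0,0,0,0,0,0,0.5]
    - [0,0,0,0,0,0,0.5]
    - [0,0,0,0,0,30,0.5]
    - [0,0,0,0,0,70,0.5]
    - [0,0,0,0,0,100,0.5]
    - [0,0,0,-55,0,100,0.65]
    - [0,0,0,-113,0,100,0.65]
    - [0,0,0,-113,0,100,0.65]
    - [0,0,0,-113,0,100,0.65]
    - [0,0,0,-113,0,100,0.65]

```text
clock: 10.0
tool_pos: [0.488, 0.1487, 0.1461]
eef_rot: [[1.0, -0.002, 0.002], [-0.002, -1.0, 0.001], [0.002, -0.001, -1.0]]
ft_force: [-0.3, 0.5, -0.2]
opening: 0.0554
```

```bash
python3 - <<'E'
from h import *
s=state();print(s['tool_pos'],s['opening'],s['ft_force'],s['clock'])
fw=snap('wrist','g.png')
for n in('scene','side','wrist'):
    f=fw if n=='wrist' else snap(n);W=world(f);hsv=cv2.cvtColor(f['pixels'],cv2.COLOR_RGB2HSV).astype(int)
    m=(abs(W[...,0]-.485)<.036)&(abs(W[...,1]-.148)<.04)&(W[...,2]>.022)&(W[...,2]<.06)&(hsv[...,1]<70)
    k,l,st,ce=cv2.connectedComponentsWithStats(m.astype(np.uint8),connectivity=4)
    i=1+st[1:,4].argmax();P=W[l==i]*1000
    print(n,st[i],np.percentile(P,[1,50,99],axis=0).round(1).tolist())
    top=P[P[:,2]>44]
    if len(top)>5: print(' top',len(top),cv2.minEnclosingCircle(top[:,:2].astype(np.float32)),top.mean(0).round(1))
    A=np.c_[2*P[:,:2],np.ones(len(P))][P[:,2]<44] # circle fit on straight side
    B=(P[:,:2]**2).sum(1)[P[:,2]<44]
    if len(B)>10: c=np.linalg.lstsq(A,B,rcond=None)[0];print(' fit',c[:2].round(1),np.sqrt(c[2]+c[0]**2+c[1]**2).round(1))
    if n!='wrist':
        m=(hsv[...,1]<45)&(hsv[...,2]>110)&(W[...,2]>.06)&(W[...,2]<.071)&(W[...,0]>.535)&(W[...,0]<.7)&(abs(W[...,1]-.15)<.17)
        print(' plate',cv2.minAreaRect((W[m][:,:2]*1000).astype(np.float32)))
E
```

```text
[0.48801794 0.14867073 0.14608308] 0.05535728782754741 [-0.26216581  0.45886272 -0.18392146] 10.0
scene [299 239  11  14 128] [[478.1, 138.5, 23.2], [493.7, 151.4, 48.3], [500.6, 160.0, 56.0]]
 top 83 ((488.9118347167969, 148.39248657226562), 12.04451847076416) [490.5 149.8  50.4]
 fit [488.2 147.8] 11.9
 plate ((598.3646850585938, 148.26904296875), (297.0820617675781, 107.95398712158203), 89.75648498535156)
side [203 260  15  21 260] [[473.2, 139.1, 22.4], [481.8, 152.6, 42.2], [496.2, 159.4, 54.1]]
 top 123 ((485.3155822753906, 147.5133819580078), 12.47927188873291) [484.1 149.5  49.4]
 fit [485.7 146.5] 11.5
 plate ((597.1796264648438, 147.1044464111328), (108.13839721679688, 297.3600158691406), 0.21556691825389862)
wrist [242 169  26  31 623] [[474.8, 136.2, 22.7], [486.1, 150.3, 49.6], [497.5, 158.2, 53.5]]
 top 488 ((486.0972900390625, 146.61732482910156), 11.942949295043945) [486.1 147.8  50.2]
 fit [485.8 145.6] 12.6
```

View pics/g.png

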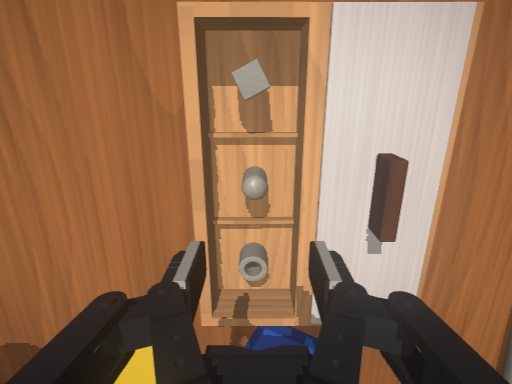

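The wrist view shows the solid dome at (254,183), the hollow collar at (253,262) and the square at (250,78). The punch is at about (486.5,147.3) mm. I'll descend with a narrower opening so the fingers clear the trough walls.

Emit:
jog_arm:
  commands:
    - [0,0,0,-1.5,-1.5,0,0.5]
    - [0,0,0,-1.5,-1.5,-30,0.5]
    - [0,0,0,-1.5,-1.5,-60,0.5]
    - [0,0,0,-1.5,-1.5,-80,0.5]
    - [0,0,0,-1.5,-1.5,-100,0.5]
    - [0,0,0,-1.5,-1.5,-115,0.5]
    - [0,0,0,-1.5,-1.5,-125,0.5]
    - [0,0,0,-1.5,-1.5,-125,0.5]

```text
clock: 11.15
tool_pos: [0.4843, 0.1467, 0.0204]
eef_rot: [[1.0, -0.001, -0.001], [-0.001, -1.0, -0.0], [-0.001, 0.0, -1.0]]
ft_force: [-0.0, -0.1, 0.6]
opening: 0.0428
```

```bash
python3 - <<'E'
from h import *
s=state();print(s['tool_pos'],s['opening'],s['ft_force'],s['clock'])
f=snap('wrist','i.png');W=world(f)*1000
m=(abs(W[...,0]-486)<45)&(abs(W[...,1]-148)<16)&(W[...,2]<75)&(W[...,2]>30)
for a,b in((440,470),(470,502),(502,530)):
    q=m&(W[...,0]>a)&(W[...,0]<b);print(a,q.sum(),np.percentile(W[q],[1,50,99],axis=0).round(0).tolist() if q.any() else'')
E
```

```text
[0.48425965 0.14668552 0.02043785] 0.042830960908780386 [-0.0205872  -0.0979212   0.61728792] 11.15
440 1026 [[450.0, 136.0, 48.0], [461.0, 154.0, 64.0], [464.0, 158.0, 75.0]]
470 1964 [[474.0, 136.0, 31.0], [486.0, 151.0, 49.0], [498.0, 158.0, 53.0]]
502 1960 [[506.0, 135.0, 31.0], [519.0, 153.0, 57.0], [530.0, 163.0, 75.0]]
```

View pics/i.png

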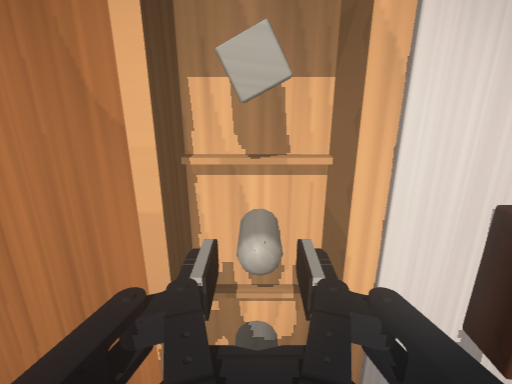

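The wrist view shows the punch at (259,245) between the pads, with the tips about 48 mm up and the walls clear. I'll nudge +2 mm in x, go 27 mm down and close.

Emit:
jog_arm:
  commands:
    - [0,0,0,2,0.5,-8,0.5]
    - [0,0,0,2,0.5,-16,0.5]
    - [0,0,0,2,0.5,-22,0.5]
    - [0,0,0,2,0.5,-27,0.5]
    - [0,0,0,2,0.5,-27,0.5]
    - [0,0,0,2,0.5,-27,0.2]
    - [0,0,0,2,0.5,-27,0.2]
    - [0,0,0,2,0.5,-27,0.2]
    - [0,0,0,2,0.5,-27,0.2]
    - [0,0,0,2,0.5,-27,0]
    - [0,0,0,2,0.5,-27,0]
    - [0,0,0,2,0.5,-27,0]
  force: 50

```text
clock: 12.7
tool_pos: [0.4866, 0.1473, -0.0058]
eef_rot: [[1.0, -0.001, 0.0], [-0.001, -1.0, 0.0], [0.0, -0.0, -1.0]]
ft_force: [-1.1, 0.2, 5.5]
opening: 0.0245
```

Emit:
jog_arm:
  commands:
    - [0,0,0,0,0,8,0]
    - [0,0,0,0,0,25,0]
    - [0,0,0,0,0,50,0]
    - [0,0,0,0,0,80,0]
    - [0,0,0,0,0,110,0]
    - [0,0,0,0,0,125,0]
    - [0,0,0,0,0,125,0]
    - [0,0,0,0,0,125,0]

```text
clock: 13.7
tool_pos: [0.4859, 0.1468, 0.118]
eef_rot: [[1.0, -0.001, -0.002], [-0.001, -1.0, -0.001], [-0.002, 0.001, -1.0]]
ft_force: [0.1, -0.2, -1.9]
opening: 0.0246
```

```bash
cat > foot.py <<'E'
from h import *
s=state();T=np.array(s['tool_pos'])*1000;print(T.round(1),s['opening'],np.round(s['ft_force'],2),s['clock'])
for n in('scene','side','wrist'):
    f=snap(n,'k_%s.png'%n);W=world(f)*1000
    m=(np.hypot(W[...,0]-T[0],W[...,1]-T[1])<18)&(W[...,2]<T[2]+27)&(W[...,2]>T[2]-25)
    if m.sum()>5: print(n,m.sum(),np.percentile(W[m],[1,50,99],axis=0).round(1).tolist(),'foot-TCP',np.percentile(W[m][:,2]-T[2],[0,2]).round(1))
E
python3 foot.py
```

```text
[485.9 146.8 118. ] 0.02462707040310843 [ 0.13 -0.24 -1.85] 13.7
scene 16 [[476.0, 155.6, 134.6], [491.1, 157.8, 138.8], [497.1, 160.2, 144.6]] foot-TCP [16.6 16.6]
side 80 [[468.5, 147.9, 132.8], [483.0, 155.3, 138.8], [499.8, 157.9, 144.7]] foot-TCP [14.  15.1]
wrist 429 [[474.1, 149.5, 132.6], [486.0, 156.2, 139.5], [498.5, 158.2, 144.9]] foot-TCP [14.3 14.7]
```

The punch is held: about 1.7 N of weight, foot about 15.5 mm above TCP z. I'll carry it over the block at (489,-285.5).

Emit:
jog_arm:
  commands:
    - [0,0,0,0,-30,0,0]
    - [0,0,0,0,-70,0,0]
    - [0,0,0,0,-115,0,0]
    - [0,0,0,0,-160,0,0]
    - [0,0,0,0,-205,0,0]
    - [0,0,0,0,-250,0,0]
    - [0,0,0,1,-295,0,0]
    - [0,0,0,2,-340,0,0]
    - [0,0,0,3,-380,0,0]
    - [0,0,0,3,-410,0,0]
    - [0,0,0,3,-425,0,0]
    - [0,0,0,3,-432,-20,0]
    - [0,0,0,3,-432,-50,0]
    - [0,0,0,3,-432,-60,0]
    - [0,0,0,3,-432,-60,0]
    - [0,0,0,3,-432,-60,0]

```text
clock: 15.85
tool_pos: [0.4904, -0.2842, 0.0596]
eef_rot: [[1.0, -0.0, 0.001], [-0.0, -1.0, -0.0], [0.001, 0.0, -1.0]]
ft_force: [0.4, 0.3, -1.6]
opening: 0.0244
```

```bash
cat >> foot.py <<'E'
    hsv=cv2.cvtColor(f['pixels'],cv2.COLOR_RGB2HSV).astype(int)
    m=(hsv[...,1]<70)&(abs(W[...,2]-25)<4)&(np.hypot(W[...,0]-489,W[...,1]+285)<85)
    if m.sum()>50: print(' block',m.sum(),cv2.minAreaRect(W[m][:,:2].astype(np.float32)),np.median(W[m][:,2]))
E
python3 foot.py; python3 -c "
import cv2
cv2.imwrite('pics/l.png',cv2.hconcat([cv2.imread('pics/k_wrist.png')[::,100:450],cv2.imread('pics/k_side.png')[:,130:430]]))"
```

```text
[ 490.4 -284.2   59.6] 0.02440854437932252 [ 0.39  0.32 -1.58] 15.85
scene 22 [[480.5, -277.2, 75.7], [496.0, -273.0, 81.1], [504.8, -268.7, 86.3]] foot-TCP [16.  16.4]
 block 829 ((490.7796936035156, -286.7635803222656), (102.45794677734375, 98.98701477050781), 68.74295806884766) 24.815463203974986
side 45 [[475.6, -285.6, 75.6], [487.7, -275.9, 81.1], [504.2, -271.4, 86.0]] foot-TCP [15.6 16.4]
 block 845 ((489.2445983886719, -288.8727722167969), (102.46385192871094, 103.74815368652344), 68.10197448730469) 24.38373534865046
wrist 419 [[478.5, -282.3, 74.7], [490.4, -275.6, 81.3], [502.9, -273.5, 86.5]] foot-TCP [13.9 15.5]
 block 12534 ((488.4702453613281, -290.2522277832031), (99.9355697631836, 99.84322357177734), 67.68682098388672) 24.253190219132485
```

View pics/l.png

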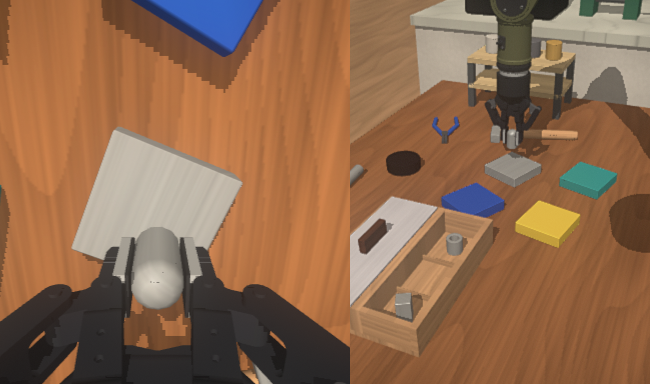

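The punch hangs straight over the grey block (wrist crop: punch (155,255), block (160,195)). The block centre is about (489.5,-288), so I'll shift by -1,-3.5 mm and lower gently.

Emit:
jog_arm:
  commands:
    - [0,0,0,-1,-3.5,-12,0]
    - [0,0,0,-1,-3.5,-25,0]
    - [0,0,0,-1,-3.5,-36,0]
    - [0,0,0,-1,-3.5,-43,0]
    - [0,0,0,-1,-3.5,-46,0]
    - [0,0,0,-1,-3.5,-48,0]
    - [0,0,0,-1,-3.5,-49,0]
    - [0,0,0,-1,-3.5,-49,0]
    - [0,0,0,-1,-3.5,-49,0]

```text
clock: 17.12
tool_pos: [0.4887, -0.2883, 0.0101]
eef_rot: [[1.0, -0.001, 0.0], [-0.001, -1.0, -0.0], [0.0, 0.0, -1.0]]
ft_force: [-0.1, -0.0, -0.9]
opening: 0.0247
```

Slight unloading only, so I'll take one more millimetre.

Emit:
jog_arm:
  commands:
    - [0,0,0,0,0,-0.5,0]
    - [0,0,0,0,0,-1,0]
    - [0,0,0,0,0,-1,0]

```text
clock: 17.5
tool_pos: [0.4887, -0.2883, 0.0092]
eef_rot: [[1.0, -0.001, 0.0], [-0.001, -1.0, -0.0], [0.0, 0.0, -1.0]]
ft_force: [-0.5, 0.4, 2.9]
opening: 0.0242
```

Contact. Now I'll release gently and withdraw upward.

Emit:
jog_arm:
  commands:
    - [0,0,0,0,0,0,0.35]
    - [0,0,0,0,0,0,0.45]
    - [0,0,0,0,0,0,0.6]
    - [0,0,0,0,0,0,0.6]
    - [0,0,0,0,0,0,0.6]
    - [0,0,0,0,0,15,0.6]
    - [0,0,0,0,0,35,0.6]
    - [0,0,0,0,0,70,0.6]
    - [0,0,0,0,0,110,0.6]
    - [0,0,0,0,0,150,0.6]
    - [0,0,0,0,0,150,0.6]
    - [0,0,0,0,0,150,0.6]

```text
clock: 19.0
tool_pos: [0.488, -0.2883, 0.1591]
eef_rot: [[1.0, -0.001, -0.0], [-0.001, -1.0, -0.0], [-0.0, 0.0, -1.0]]
ft_force: [-0.0, -0.4, -1.0]
opening: 0.0513
```

```bash
python3 - <<'E'
from h import *
s=state();print(s['tool_pos'],s['ft_force'],s['clock'])
ims=[]
for n in('wrist','scene','side'):
    f=snap(n);W=world(f)*1000;ims.append(f['pixels'][:,:,::-1])
    m=(np.hypot(W[...,0]-489,W[...,1]+288)<30)&(W[...,2]>33)&(W[...,2]<90)
    P=W[m];print(n,len(P),np.percentile(P,[1,50,99],axis=0).round(1).tolist())
    hsv=cv2.cvtColor(f['pixels'],cv2.COLOR_RGB2HSV).astype(int)
    m=(hsv[...,1]<70)&(abs(W[...,2]-25)<4)&(np.hypot(W[...,0]-489,W[...,1]+285)<85)
    print(' block',cv2.minAreaRect(W[m][:,:2].astype(np.float32))[0])
    m=(hsv[...,1]<45)&(hsv[...,2]>110)&(abs(W[...,2]-65)<6)&(abs(W[...,0]-617)<80)&(abs(W[...,1]-150)<170)
    if m.sum()>100: print(' plate',cv2.minAreaRect(W[m][:,:2].astype(np.float32)),np.percentile(W[m][:,2],[2,50,98]).round(1))
cv2.imwrite('pics/m.png',np.hstack([ims[0][:,100:412],ims[1][:,150:400],ims[2][80:,60:350][:304] if 0 else ims[2][:,80:318]]))
E
```

```text
[ 0.4879757  -0.28831816  0.15905545] [-0.02778324 -0.4103494  -0.95227403] 19.0
wrist 687 [[476.9, -300.2, 34.4], [488.6, -285.2, 64.3], [500.4, -277.3, 68.9]]
 block (488.2974548339844, -290.0780334472656)
scene 109 [[481.2, -295.5, 34.5], [495.2, -279.6, 58.7], [503.7, -272.7, 69.3]]
 block (491.0213317871094, -287.4131164550781)
 plate ((599.2144775390625, 148.32217407226562), (107.05657196044922, 296.5367736816406), 0.2543640732765198) [62.  64.9 67.8]
side 149 [[477.0, -294.0, 34.0], [487.1, -281.4, 53.3], [499.2, -275.2, 68.6]]
 block (487.5968322753906, -289.18560791015625)
 plate ((599.495849609375, 147.87722778320312), (113.04792785644531, 296.28497314453125), 0.47289448976516724) [62.3 64.4 66.4]
```

View pics/m.png

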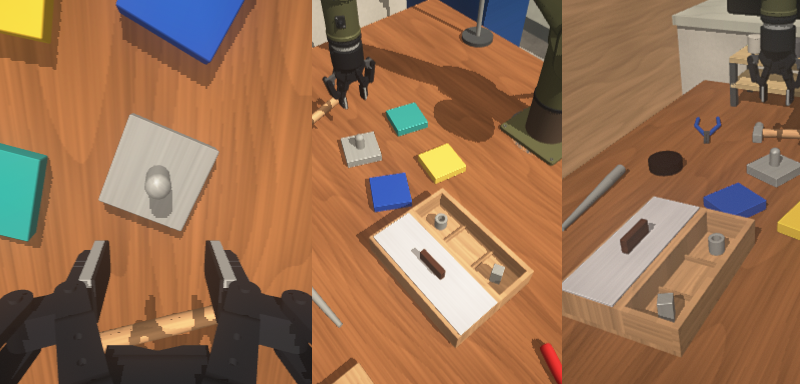

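The three views show the punch upright in the middle of the grey block (wrist (158,183), scene (360,140), side (775,157)). The plate lies flat on the solid half and the collar and square are still in their pockets, so I'm handing in.

```bash
python3 -c "
from station import *
print(close_job(), state()['clock'])"
```

```text
the job is handed in; nothing more can be done
the job is handed in; nothing more can be done
```

The job is done and handed in. I slid the cover plate by its handle about 115 mm onto the solid half of the rack without lifting it and released it. I then took the solid domed punch from the middle pocket and stood it on the grey steel block.

**Last checks:**
- **Punch:** it stands upright with its top at about 69 mm, as expected. Its axis is near (488.5, -288) mm, and the block's centre measures about (489, -289) mm, so it is within about 3 mm of the middle.
- **Plate:** it lies flat at about 65 mm, centred at x ≈ 599 mm, where the target was about 600 mm.
- **Other items:** the square punch and the collar were still in their pockets, and the gripper was clear and touching nothing. The clock stood at about 19 s, and no force I read exceeded 10 N.

**Disagreement:** the fingertips did not match the stated TCP. With the gripper shut they stood about 26 mm behind it, where the interface says 8 mm ahead. My first pinch therefore closed on air above the handle. I measured the offset from the depth images and used it for the rest of the job.

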